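# Bring the red division line under the gauge needle by the rim of the banding wheel

## Task

Turn the banding wheel until the red line on its division disc lies directly under the needle of the pot gauge: lay a fingertip lightly on the outer part of the disc and run it slowly round with the disc, in as many strokes as you need, either way round. Do not touch or shift the jar that stands on the disc, and leave the gauge, the stain jar, the saucer, the brush and the pencil alone; nothing is to be picked up. Finish with the fingertip still resting lightly on the outer part of the disc, so that the wheel is held steady for marking the jar.

Things in the scene. Friction and masses are not known exactly. Their poses are not given: they have to be found in the camera images.
- wheel: cast banding wheel (potter's turntable), fixed to the table: foot 140 mm across, head 248 mm across whose top is 46 mm above the table. Origin on its vertical axis at table level. Its own x axis points, level, from the axis away from the pot gauge, which stands on its -x side
- wheel_head (a joint): rotation of the wheel's head, with the disc and the jar, rad, growing counter-clockwise seen from above; unlimited both ways, light drag (about 0.4 N at the disc's edge turns it at 0.5 rad/s) and it coasts less than half a second; a fingertip pressed on the disc with 2 to 10 N carries it by friction. The red line is under the needle where the value is pi (or minus pi); the red line lies along the wheel body's x axis, opposite the gauge, at 0
- disc_middle (a point): middle of the top of the plywood division disc, on the wheel's axis; x points outward along the red line, z up. The disc is fixed on the wheel's head and turns with it: 256 mm across, 4.5 mm thick, top 51 mm above the table, with scribed rings, 23 fine dark division lines and one bold red line
- red_line (a point): point on top of the disc, on the middle of the red line's width, 108 mm out from the wheel's axis (the red line is 4.5 mm wide and runs radially from 46 to 126 mm out)
- jar: blank white straight jar, loose, upright on the middle of the disc: 82 mm across, 69 mm high, so its rim is 120 mm above the table. Origin at the centre of its underside. Between it and the disc's edge some 85 mm of the disc lie bare
- gauge: pot gauge, loose, about 0.9 kg, on the table on the robot's right of the wheel, 195 mm from the wheel's axis: dark cast foot 64 mm across, upright steel rod 8 mm thick and 159 mm high, brass clamp, and a level steel needle 4 mm thick at 70 mm above the table (19 mm above the disc) that points at the wheel's axis. Origin at the centre of the foot's underside; the needle points along its x axis
- needle_tip (a point): tip of the needle (dark point), 70 mm above the table and 69 mm from the wheel's axis; the needle runs from here straight outward to the rod, so hands must not pass this sector of the disc
- stain_jar: small stain jar with a dark blue cap, 38 mm across, 48 mm high, on the table on the robot's left; origin at the centre of its underside
- brush: thin painting brush, 190 mm long, lying on the table on the left of the wheel; origin at its middle, length along its own y
- saucer: white saucer of blue stain, 100 mm across, 33 mm high, on the table on the robot's right; origin at the centre of its underside
- lead_pencil: red pencil, 170 mm long, lying on the table on the right beyond the gauge; origin at its middle, length along its own y
Things that resemble listed ones, but are neither listed nor needed, are in the scene too. Leave any turquoise or yellow look-alike of the jar alone.

How it is judged:
By the outcome, as a careful person would: the job done as asked, in the order asked, and still so for the second after the job is handed in, while the arm keeps its last pose, push and grip.
It also fails if it takes over 64 s, if anything falls off the work surface, if the arm or the gripper's body presses on something with over 40 N, if the wrist force passes 120 N, or if a joint passes its speed limit or range.

## Robot

A 6-joint arm with a two-finger parallel gripper is mounted at the origin on the work surface; the furniture and walls round the work are solid. World frame = base frame: x ahead of the robot, y to its left, z up, the work surface at z = 0. Lengths are in m, angles in rad, forces in N, time in s.
With the tool pointing down it reaches from about 0.375 to 0.9 m from the base axis. Payload 3.1 kg.
Tool frame: the origin (TCP) lies at the very end of the fingers, on their centre line; the grasp point (between the pads) lies 19 mm behind it; z points along the fingers, y is the line along which they close (so a half turn about z gives the same grasp; the last joint's range is limited). The gripper opens to 85 mm and grips with 20 to 120 N. Pads are 22 mm wide; open, the fingers measure 114 mm over their backs; the gripper's body (76 mm by 85 mm) begins 54 mm behind the grasp point. The pads swing forward as they close: fully open they stand 13 mm farther back than shut.
Start: joints at [0.99, 0.527, 1.433, -0, 1.181, -0.178], TCP at [0.245, 0.575, 0.231] pointing down, gripper open.
Joint ranges: [-3.08, 3.08], [-0.75, 2.2], [0.22, 2.44], [-1.43, 4.57], [0, 2.65], [-2.85, 2.85]. Speed limits (rad/s): [2.79, 2.79, 3.14, 3.14, 3.14, 3.14].

## Interface

Orientations are given as a unit quaternion [x, y, z, w].
In Python, from station import manip gives the robot as it stands.
- The arm moves only by the shell command python3 -m handwheel 'ROWS' [FORCE]. ROWS is JSON, a list of rows, each a list of 7 numbers: the shift along the world's x, y, z in mm, then the turn, a rotation vector about the world's x, y, z in degrees, then the opening, from 0 (shut) to 1 (fully open). A call has exactly 10 rows; each row shifts and turns the commanded pose from where the row before left it; what a row does not reach is not made up. A row lasts 1/8 s, in which the tool goes at most 62.5 mm and 10.7 degrees, less where a joint would pass 70% of its speed; a pose out of reach is approached as far as the arm can. A call is refused whole if a number of a shift passes 62.5 or a number of a turn 10.7, either way. A call with a gripper value outside its range is refused whole. The fingers move at their own pace and stop on an object; FORCE is the grip in N (left out, the last holds). Time passes only in rows, so rows that do not move let the fingers close, or fill a call up. It gives the time, the measured TCP pose, the force, the opening and the grip force at its end, in the units of the state.
- manip.sense(): the state, without advancing time (a new reading comes with each control period).
- manip.snapshot(name): name is "scene" or "top" or "wrist"; returns the picture (400x640x3 uint8, red, green, blue); there is no depth.
- manip.get_calibration(name): a dict with "K" (3x3 intrinsics, pixels), "rvec" (rotation vector, rad) and "tvec" (3), from world to camera coordinates, as OpenCV has them. Camera axes: x right, y down, z forward; pixel columns grow to the right and rows downward; lengths in m; the calibration is good to about 2 mm. A picture is of the moment at which its call begins: read the wrist's pose just before it. get_calibration takes no time and is no camera call; for the wrist camera it gives the pose at the moment of the call.
- manip.sign_off(): hands the job in; it is judged then, once.
The state is a dict: "t": time; "q": joint angles; "qd": joint speeds; "tau": joint torques, N m; "tcp_pos": TCP position; "tool_rot": TCP orientation; "force": force on the tool from outside, world axes, zero at the start; "ft_torque": the same for the moment, N m; "finger_gap": opening from 0.0 (shut) to 1.0 (fully open); "gripper_force": force on a finger pad.
Only numpy, scipy, OpenCV 4.12 (cv2) and the standard library are available. Lean on these libraries where they do the work, as an engineer would, in place of code of your own. Each camera call takes 0.05 s, during which the arm holds its last target. There are 200 camera calls.

## Working session

There is one attempt and no reset: what is moved stays moved. The work goes in short steps, Python scripts to look and compute and a shell command to move; the robot and the scene stay as the last step left them, time stands still between calls to the robot, and variables do not carry over. Pictures are saved under pics/ and viewed, at most 10 in all, crops included, and the job is handed in when it is done.

```bash
mkdir -p pics
python3 - <<'E'
from station import manip
import cv2
for n in("top","scene"):
    cv2.imwrite(f"pics/{n}0.png",manip.snapshot(n)[:,:,::-1])
s=manip.sense();print(s['t'],s['tcp_pos'],s['tool_rot'],s['force'],s['finger_gap'])
E
```

```text
0.1 [0.24460487 0.57442506 0.23042582] [ 2.00062522e-01  9.79782630e-01 -9.20508492e-04 -3.72133580e-04] [ 0.53182337 -0.11510211  1.16264117] 1.0000264187204357
```

View pics/top0.png

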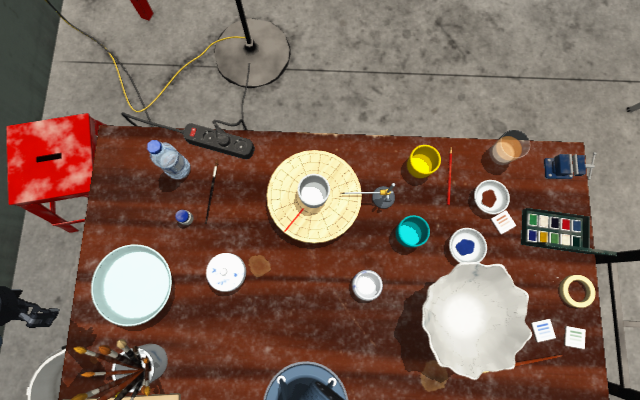

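View pics/scene0.png

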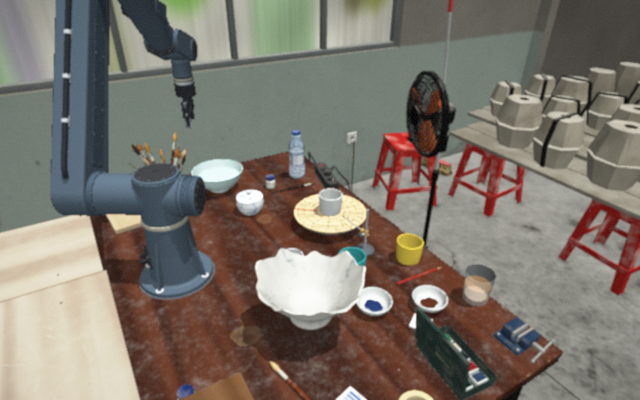

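The top view shows the disc centred near (314,197), with the red line towards the lower left at about (294,220). The needle comes in from the right, its rod at about (384,194). Next I'll turn these pixels into world positions.

```bash
cat > h.py <<'E'
from station import manip
import cv2, numpy as np
def ray(c,uv,z):
    R=cv2.Rodrigues(np.array(c["rvec"],float))[0];t=np.array(c["tvec"],float).ravel();K=np.array(c["K"],float)
    o=-R.T@t;d=R.T@np.linalg.inv(K)@np.array([uv[0],uv[1],1.]);return o+d*(z-o[2])/d[2]
def meas(im,c,guess=(314,197),r=60):
    hsv=cv2.cvtColor(im,cv2.COLOR_RGB2HSV);m=cv2.inRange(hsv,(12,50,150),(35,200,255))
    m=cv2.morphologyEx(m,cv2.MORPH_CLOSE,np.ones((5,5)))
    cs=cv2.findContours(m,0,1)[0];k=max((k for k in cs if cv2.pointPolygonTest(cv2.convexHull(k),guess,False)>=0),key=cv2.contourArea)
    pts=np.array([ray(c,p[0],.051)[:2] for p in cv2.convexHull(k)],np.float32)
    (x,y),rad=cv2.minEnclosingCircle(pts);ctr=np.array([x,y])
    red=cv2.inRange(hsv,(0,150,100),(8,255,255))|cv2.inRange(hsv,(172,150,100),(180,255,255))
    v,u=np.nonzero(red);P=np.array([ray(c,q,.051)[:2] for q in zip(u,v)])-ctr
    d=np.linalg.norm(P,axis=1);P=P[(d>.05)&(d<.123)]
    a=np.degrees(np.arctan2(*P.mean(0)[::-1]))
    return ctr,rad,a,len(P),P
E
python3 - <<'E'
from h import *
im=cv2.imread("pics/top0.png")[:,:,::-1].copy();c=manip.get_calibration("top")
ctr,rad,a,n,P=meas(im,c);print(ctr,rad,a,n)
for uv,z in(((341,194),.07),((372,193),.07),((384,197),0),((183,217),.048)):print(uv,ray(c,uv,z))
d=np.linalg.norm(P,axis=1);print(d.min(),d.max())
cr=cv2.resize(im[140:255,250:420],None,fx=4.5,fy=4.5,interpolation=cv2.INTER_CUBIC);cv2.imwrite("pics/crop.png",cr[:,:,::-1])
E
```

```text
[ 0.54486197 -0.00268039] 0.12932021915912628 143.85921075769502 34
(341, 194) [ 0.54455681 -0.07472926  0.07      ]
(372, 193) [ 0.55034473 -0.15702434  0.07      ]
(384, 197) [ 0.55561465 -0.20021841  0.        ]
(183, 217) [0.47069351 0.34482723 0.048     ]
0.05117314482930658 0.11959230410225914
```

View pics/crop.png

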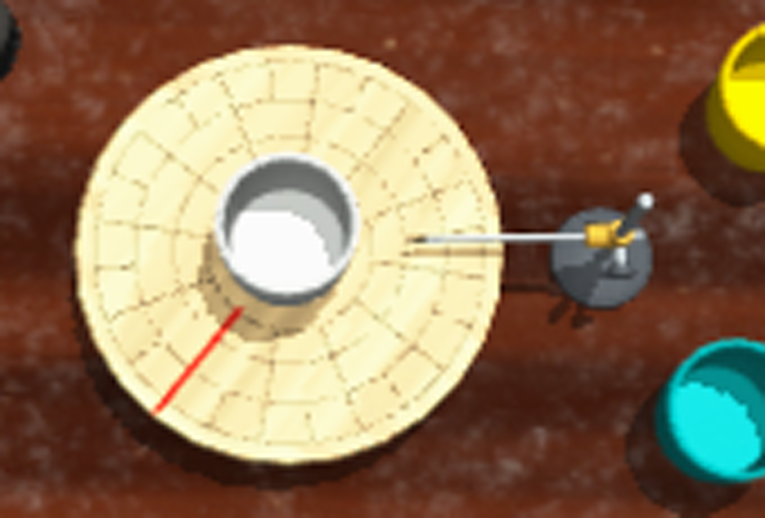

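The crop confirms the layout. The disc centre is about (0.545, -0.003), the red line is at about 144° and the needle at about -88°. One counter-clockwise stroke of roughly 129° along the left side, with the gripper shut, would do it. I'll approach high first.

```bash
python3 -m handwheel '[[30,-40,0,0,0,0,0],[30,-40,0,0,0,0,0],[30,-40,0,0,0,0,0],[30,-40,0,0,0,0,0],[30,-40,0,0,0,0,0],[30,-40,0,0,0,0,0],[30,-40,0,0,0,0,0],[30,-40,0,0,0,0,0],[30,-40,0,0,0,0,0],[30,-40,0,0,0,0,0]]' 20
python3 -m handwheel '[[10,-14,0,0,0,0,0],[10,-14,0,0,0,0,0],[10,-14,0,0,0,0,0],[10,-14,0,0,0,0,0],[10,-14,0,0,0,0,0],[10,-14,0,0,0,0,0],[10,-14,0,0,0,0,0],[10,-14,0,0,0,0,0],[10,-14,0,0,0,0,0],[10,-14,0,0,0,0,0]]'
python3 - <<'E'
from h import *
c=manip.get_calibration("wrist");im=manip.snapshot("wrist");cv2.imwrite("pics/w1.png",im[:,:,::-1])
np.save("w1.npy",[np.ravel(c["rvec"]),np.ravel(c["tvec"])]);print(c["K"])
t=manip.snapshot("top");cv2.imwrite("pics/t1.png",t[:,:,::-1])
print(meas(t,manip.get_calibration("top"))[:4],manip.sense()["force"])
E
```

```text
t: 1.35
tcp_pos: [0.5455, 0.1735, 0.2309]
tool_rot: [0.2, 0.98, -0.0, -0.0]
force: [0.4, 0.5, 0.2]
finger_gap: -0.0
gripper_force: 0.0
t: 2.6
tcp_pos: [0.6456, 0.034, 0.2313]
tool_rot: [0.2, 0.98, 0.0, -0.0]
force: [0.7, 0.4, -0.8]
finger_gap: -0.003
gripper_force: 0.0
[[291.72750131   0.         320.27498283]
 [  0.         291.72750131 197.81357498]
 [  0.           0.           1.        ]]
(array([ 0.54195166, -0.01117953]), 0.12894511222839355, np.float64(-111.56700528735131), 32) [0.14274964 0.69010713 0.21269969]
```

View pics/w1.png

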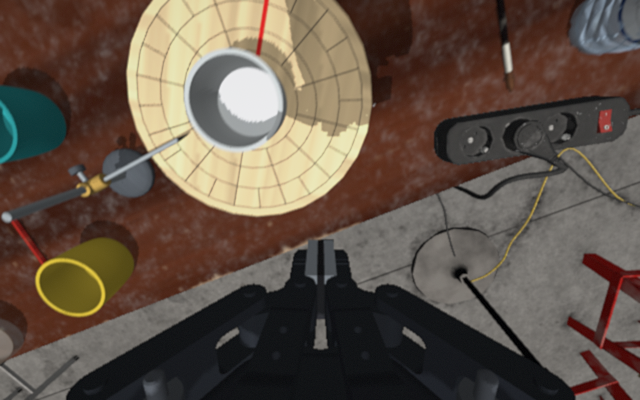

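View pics/t1.png

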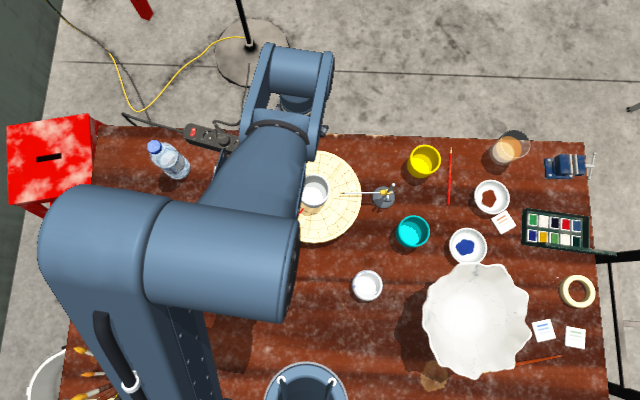

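The wrist view shows the disc with its rim at y≈215, the jar at (235,100), the needle tip at (189,132) with the needle running to the clamp at (95,183), and the red line at (263,30). The top view is partly hidden by the arm, but the needle sector is clear. I'll use both views to fix the centre and the needle direction.

```bash
cat >> h.py <<'E'
from scipy.optimize import least_squares
def centre(im,c,guess):
    hsv=cv2.cvtColor(im,cv2.COLOR_RGB2HSV);m=cv2.inRange(hsv,(12,50,120),(35,200,255))
    m=cv2.morphologyEx(m,cv2.MORPH_CLOSE,np.ones((5,5)))
    k=max((k for k in cv2.findContours(m,0,1)[0] if cv2.pointPolygonTest(cv2.convexHull(k),guess,False)>=0),key=cv2.contourArea)
    h=[p for p in k[:,0] if 3<p[0]<636 and 3<p[1]<396]
    P=np.array([ray(c,p,.051)[:2] for p in h])
    g0=np.array([.545,-.003]);d=np.linalg.norm(P-g0,axis=1);P=P[(d>.118)&(d<.138)]
    f=lambda q:np.linalg.norm(P-q,axis=1)-.128
    r=least_squares(f,g0,loss="soft_l1",f_scale=.001);return r.x,np.std(r.fun),len(P)
def reds(im,c,ctr):
    hsv=cv2.cvtColor(im,cv2.COLOR_RGB2HSV)
    red=cv2.inRange(hsv,(0,140,80),(7,255,255))|cv2.inRange(hsv,(173,140,80),(180,255,255))
    v,u=np.nonzero(red);P=np.array([ray(c,q,.051)[:2] for q in zip(u,v)])-ctr
    d=np.linalg.norm(P,axis=1);P=P[(d>.06)&(d<.123)]
    return (np.degrees(np.arctan2(*P.mean(0)[::-1])) if len(P) else None),len(P)
E
python3 - <<'E'
from h import *
w=cv2.imread("pics/w1.png")[:,:,::-1].copy();c=manip.get_calibration("wrist");c["rvec"],c["tvec"]=np.load("w1.npy")
t=cv2.imread("pics/top0.png")[:,:,::-1].copy();ct=manip.get_calibration("top")
for im,cc,g,tip,far,foot in((w,c,(250,170),(189,132),(105,177),(128,172)),(t,ct,(314,197),(341.5,193.3),(380,192.7),(383.8,197.3))):
    q,s,n=centre(im,cc,g);a=lambda v:np.degrees(np.arctan2(v[1],v[0]))
    T=ray(cc,tip,.07)[:2];F=ray(cc,far,.07)[:2];G=ray(cc,foot,.008)[:2]
    print(q,s,n,"red",reds(im,cc,q),"tip",T,np.linalg.norm(T-q),a(T-q),"needle dir",a(F-T),"foot",G,np.linalg.norm(G-q),a(G-q))
E
```

```text
[ 0.54318236 -0.00300956] 0.0006322070188356508 526 red (np.float64(143.2622373865009), 175) tip [ 0.54617285 -0.06923279] 0.06629070907867052 -87.41441579623618 needle dir -87.10403372539633 foot [ 0.55315284 -0.19437513] 0.19162513153321273 -87.01748765874986
[ 0.54347878 -0.00233528] 0.0008551957828539888 267 red (np.float64(143.42595602426607), 28) tip [ 0.54650805 -0.07601149] 0.07373846649927104 -87.64554981452707 needle dir -86.95184757189307 foot [ 0.55302697 -0.1983735 ] 0.19627061090234932 -87.21156981542356
```

The two views agree: centre (0.5433, -0.0027), needle at -87.2°, red line at 143.3°, so the turn needed is +129.5°. The tool stands at 19.7° and radius 109 mm, so I'll go down there.

```bash
python3 -m handwheel '[[0,0,-18,0,0,0,0],[0,0,-18,0,0,0,0],[0,0,-18,0,0,0,0],[0,0,-18,0,0,0,0],[0,0,-18,0,0,0,0],[0,0,-18,0,0,0,0],[0,0,-18,0,0,0,0],[0,0,-18,0,0,0,0],[0,0,-18,0,0,0,0],[0,0,-12,0,0,0,0]]'
python3 -m handwheel '[[0,0,-1,0,0,0,0],[0,0,-1,0,0,0,0],[0,0,-1,0,0,0,0],[0,0,-0.5,0,0,0,0],[0,0,-0.5,0,0,0,0],[0,0,0,0,0,0,0],[0,0,0,0,0,0,0],[0,0,0,0,0,0,0],[0,0,0,0,0,0,0],[0,0,0,0,0,0,0]]'
```

```text
t: 3.95
tcp_pos: [0.6445, 0.035, 0.0558]
tool_rot: [0.2, 0.98, -0.0, -0.001]
force: [0.2, -0.2, 0.4]
finger_gap: -0.004
gripper_force: 0.0
t: 5.2
tcp_pos: [0.645, 0.035, 0.0533]
tool_rot: [0.2, 0.98, -0.0, 0.0]
force: [-0.1, 0.4, 0.1]
finger_gap: -0.001
gripper_force: 0.0
```

```bash
python3 -m handwheel '[[0,0,-1,0,0,0,0],[0,0,-0.5,0,0,0,0],[0,0,0,0,0,0,0],[0,0,-0.5,0,0,0,0],[0,0,0,0,0,0,0],[0,0,0,0,0,0,0],[0,0,0,0,0,0,0],[0,0,0,0,0,0,0],[0,0,0,0,0,0,0],[0,0,0,0,0,0,0]]'
```

```text
t: 6.45
tcp_pos: [0.645, 0.035, 0.0513]
tool_rot: [0.2, 0.98, 0.0, -0.0]
force: [-0.0, 1.1, -0.3]
finger_gap: -0.002
gripper_force: 0.0
```

```bash
python3 -m handwheel '[[0,0,-0.5,0,0,0,0],[0,0,0,0,0,0,0],[0,0,-0.5,0,0,0,0],[0,0,0,0,0,0,0],[0,0,0,0,0,0,0],[0,0,0,0,0,0,0],[0,0,0,0,0,0,0],[0,0,0,0,0,0,0],[0,0,0,0,0,0,0],[0,0,0,0,0,0,0]]'
```

```text
t: 7.7
tcp_pos: [0.645, 0.0349, 0.0508]
tool_rot: [0.2, 0.98, -0.0, 0.0]
force: [-0.2, -0.7, 5.4]
finger_gap: 0.001
gripper_force: 2.7
```

Contact at 5.4 N. I'll work out the arc increments now: 2° per row from 20.3°.

Run:
```python
import numpy as np
a=np.radians(20.3+2*np.arange(0,66));P=108.4*np.c_[np.cos(a),np.sin(a)];D=np.diff(np.round(P,1),axis=0)
for i in range(0,65,10):print(i,' '.join(f"{x:.1f},{y:.1f}" for x,y in D[i:i+10]))
```

```text
0 -1.4,3.5 -1.5,3.5 -1.6,3.4 -1.8,3.4 -1.8,3.3 -2.0,3.2 -2.1,3.2 -2.1,3.1 -2.3,3.0 -2.4,2.9
10 -2.5,2.9 -2.6,2.7 -2.7,2.7 -2.8,2.5 -2.9,2.5 -2.9,2.4 -3.0,2.2 -3.2,2.2 -3.1,2.0 -3.3,2.0
20 -3.3,1.8 -3.4,1.7 -3.4,1.6 -3.5,1.4 -3.6,1.4 -3.5,1.2 -3.7,1.1 -3.6,0.9 -3.7,0.8 -3.7,0.8
30 -3.8,0.5 -3.7,0.5 -3.8,0.3 -3.8,0.2 -3.8,0.0 -3.8,-0.1 -3.7,-0.2 -3.8,-0.4 -3.7,-0.4 -3.8,-0.6
40 -3.7,-0.8 -3.7,-0.9 -3.6,-1.0 -3.6,-1.1 -3.6,-1.2 -3.5,-1.4 -3.5,-1.5 -3.4,-1.6 -3.4,-1.8 -3.3,-1.8
50 -3.2,-2.0 -3.2,-2.1 -3.1,-2.1 -3.0,-2.3 -2.9,-2.4 -2.9,-2.5 -2.7,-2.6 -2.7,-2.7 -2.5,-2.8 -2.5,-2.9
60 -2.4,-2.9 -2.2,-3.0 -2.2,-3.2 -2.0,-3.1 -2.0,-3.3
```

```bash
python3 -m handwheel '[[-1.4,3.5,0,0,0,0,0],[-1.5,3.5,0,0,0,0,0],[-1.6,3.4,0,0,0,0,0],[-1.8,3.4,0,0,0,0,0],[-1.8,3.3,0,0,0,0,0],[-2.0,3.2,0,0,0,0,0],[-2.1,3.2,0,0,0,0,0],[-2.1,3.1,0,0,0,0,0],[-2.3,3.0,0,0,0,0,0],[-2.4,2.9,0,0,0,0,0]]'
python3 - <<'E'
from h import *
q=np.array([.5433,-.0027])
for n in("wrist","top"):
    c=manip.get_calibration(n);im=manip.snapshot(n);print(n,reds(im,c,q))
p=manip.sense()["tcp_pos"][:2]-q;print(np.degrees(np.arctan2(p[1],p[0])),np.linalg.norm(p),manip.sense()["force"])
E
```

```text
t: 8.95
tcp_pos: [0.6269, 0.0677, 0.0508]
tool_rot: [0.2, 0.98, 0.0, 0.001]
force: [0.2, 0.3, 5.9]
finger_gap: 0.003
gripper_force: 2.6
wrist (np.float64(161.87953570227245), 294)
top (np.float64(162.87209043354358), 25)
40.38590468226689 0.10928662799578909 [1.11369773 0.40822877 5.05972492]
```

The disc follows: about 19° for a 20° stroke. I'll continue.

```bash
python3 -m handwheel '[[-2.5,2.9,0,0,0,0,0],[-2.6,2.7,0,0,0,0,0],[-2.7,2.7,0,0,0,0,0],[-2.8,2.5,0,0,0,0,0],[-2.9,2.5,0,0,0,0,0],[-2.9,2.4,0,0,0,0,0],[-3.0,2.2,0,0,0,0,0],[-3.2,2.2,0,0,0,0,0],[-3.1,2.0,0,0,0,0,0],[-3.3,2.0,0,0,0,0,0]]'
```

```text
t: 10.3
tcp_pos: [0.5978, 0.0919, 0.0508]
tool_rot: [0.2, 0.98, 0.0, 0.001]
force: [1.4, -0.5, 6.2]
finger_gap: -0.0
gripper_force: 2.9
```

```bash
python3 -m handwheel '[[-3.3,1.8,0,0,0,0,0],[-3.4,1.7,0,0,0,0,0],[-3.4,1.6,0,0,0,0,0],[-3.5,1.4,0,0,0,0,0],[-3.6,1.4,0,0,0,0,0],[-3.5,1.2,0,0,0,0,0],[-3.7,1.1,0,0,0,0,0],[-3.6,0.9,0,0,0,0,0],[-3.7,0.8,0,0,0,0,0],[-3.7,0.8,0,0,0,0,0]]'
```

```text
t: 11.55
tcp_pos: [0.5623, 0.1047, 0.0508]
tool_rot: [0.2, 0.98, 0.0, 0.001]
force: [0.6, -0.6, 6.5]
finger_gap: 0.006
gripper_force: 3.0
```

Force is holding steady at about 6 N. Next are two more calls.

```bash
python3 -m handwheel '[[-3.8,0.5,0,0,0,0,0],[-3.7,0.5,0,0,0,0,0],[-3.8,0.3,0,0,0,0,0],[-3.8,0.2,0,0,0,0,0],[-3.8,0.0,0,0,0,0,0],[-3.8,-0.1,0,0,0,0,0],[-3.7,-0.2,0,0,0,0,0],[-3.8,-0.4,0,0,0,0,0],[-3.7,-0.4,0,0,0,0,0],[-3.8,-0.6,0,0,0,0,0]]'
```

```text
t: 12.8
tcp_pos: [0.5245, 0.1044, 0.0508]
tool_rot: [0.2, 0.98, 0.0, 0.001]
force: [0.5, -0.3, 6.5]
finger_gap: 0.004
gripper_force: 3.3
```

```bash
python3 -m handwheel '[[-3.7,-0.8,0,0,0,0,0],[-3.7,-0.9,0,0,0,0,0],[-3.6,-1.0,0,0,0,0,0],[-3.6,-1.1,0,0,0,0,0],[-3.6,-1.2,0,0,0,0,0],[-3.5,-1.4,0,0,0,0,0],[-3.5,-1.5,0,0,0,0,0],[-3.4,-1.6,0,0,0,0,0],[-3.4,-1.8,0,0,0,0,0],[-3.3,-1.8,0,0,0,0,0]]'
python3 - <<'E'
from h import *
q=np.array([.5433,-.0027])
for n in("wrist","top"):
    c=manip.get_calibration(n);im=manip.snapshot(n);print(n,reds(im,c,q))
p=manip.sense()["tcp_pos"][:2]-q;print(np.degrees(np.arctan2(p[1],p[0])),np.linalg.norm(p),manip.sense()["force"])
E
```

```text
t: 14.05
tcp_pos: [0.489, 0.0913, 0.0508]
tool_rot: [0.2, 0.98, 0.0, 0.001]
force: [0.4, 0.7, 7.4]
finger_gap: -0.001
gripper_force: 3.7
wrist (np.float64(-119.02113291268266), 405)
top (np.float64(-117.41785510097688), 25)
120.2421344765655 0.1085109967628825 [-0.247878   -0.68347811  7.85825381]
```

The red line is at about -118°, so about 30° remain. I'll go 20° and ease the pressure slightly, then measure.

```bash
python3 -m handwheel '[[-3.2,-2.0,0,0,0,0,0],[-3.2,-2.1,0.1,0,0,0,0],[-3.1,-2.1,0,0,0,0,0],[-3.0,-2.3,0.1,0,0,0,0],[-2.9,-2.4,0,0,0,0,0],[-2.9,-2.5,0.1,0,0,0,0],[-2.7,-2.6,0,0,0,0,0],[-2.7,-2.7,0,0,0,0,0],[-2.5,-2.8,0,0,0,0,0],[-2.5,-2.9,0,0,0,0,0]]'
python3 - <<'E'
from h import *
q=np.array([.5433,-.0027])
for n in("wrist","top"):
    c=manip.get_calibration(n);im=manip.snapshot(n);print(n,reds(im,c,q));cv2.imwrite(f"pics/{n}5.png",im[:,:,::-1])
p=manip.sense()["tcp_pos"][:2]-q;print(np.degrees(np.arctan2(p[1],p[0])),np.linalg.norm(p),manip.sense()["force"])
E
```

```text
t: 15.4
tcp_pos: [0.46, 0.0667, 0.0507]
tool_rot: [0.2, 0.98, 0.0, 0.0]
force: [0.1, 0.5, 6.9]
finger_gap: -0.002
gripper_force: 2.9
wrist (None, 0)
top (np.float64(-97.3220333986972), 29)
140.3632343608049 0.1084116073247525 [0.11445413 0.31396401 5.75396984]
```

View pics/wrist5.png

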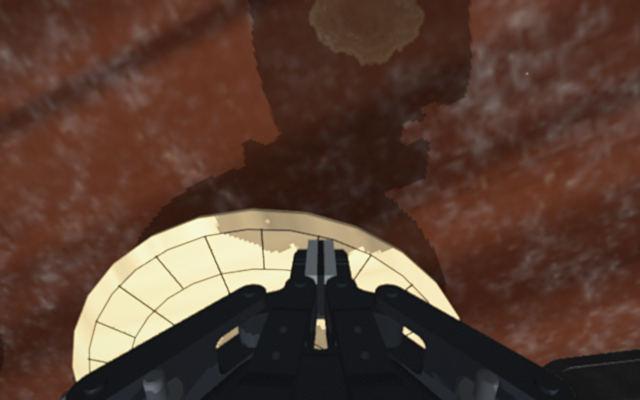

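The wrist camera no longer sees the needle. The top view puts the red line at -97.3°, with the finger and disc moving one to one. About 10° more is needed.

```bash
python3 -m handwheel '[[-2.4,-2.9,0,0,0,0,0],[-2.2,-3.0,0,0,0,0,0],[-2.2,-3.1,0,0,0,0,0],[-2.0,-3.1,0,0,0,0,0],[-1.0,-1.6,0,0,0,0,0],[-1.0,-1.6,0,0,0,0,0],[0,0,0,0,0,0,0],[0,0,0,0,0,0,0],[0,0,0,0,0,0,0],[0,0,0,0,0,0,0]]'
python3 - <<'E'
from h import *
q=np.array([.5433,-.0027])
for n in("wrist","top","scene"):
    c=manip.get_calibration(n);im=manip.snapshot(n);print(n,reds(im,c,q) if n!="scene" else "");cv2.imwrite(f"pics/{n}6.png",im[:,:,::-1])
    if n=="wrist":np.save("w6.npy",[np.ravel(c["rvec"]),np.ravel(c["tvec"])])
    # stack crops
a=cv2.resize(cv2.imread("pics/top6.png")[150:240,255:405],None,fx=5,fy=3.3,interpolation=2);b=cv2.resize(cv2.imread("pics/scene6.png")[185:260,285:410],(750,297),interpolation=2)
cv2.imwrite("pics/c6.png",np.vstack([a,b]))
p=manip.sense()["tcp_pos"][:2]-q;print(np.degrees(np.arctan2(p[1],p[0])),np.linalg.norm(p),manip.sense()["force"])
E
```

```text
t: 16.75
tcp_pos: [0.4493, 0.0513, 0.0508]
tool_rot: [0.2, 0.98, 0.0, 0.0]
force: [0.6, -0.3, 6.3]
finger_gap: 0.002
gripper_force: 3.0
wrist (None, 0)
top (np.float64(-87.4039443861456), 34)
scene 
150.10124140749693 0.10844329338052497 [0.29219804 1.12586092 6.73996065]
```

View pics/c6.png

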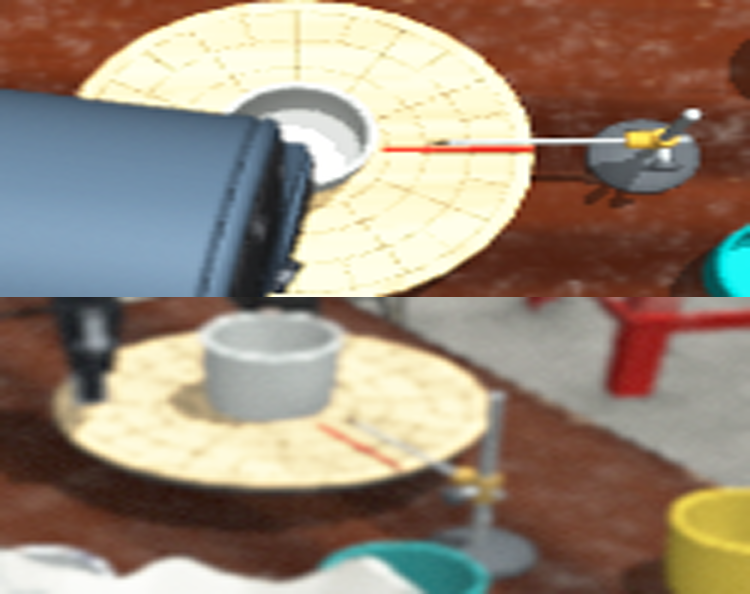

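In the top crop the red line runs directly below the needle. It measures -87.4°, against -87.2° ± 0.3° for the needle. The scene crop shows the same, with the jar untouched and centred and the fingertip resting on the disc. Contact force is about 6.5 N and nothing is moving, so I'm handing in.

```bash
python3 -c "
from station import manip
print(manip.sign_off())"
```

```text
the job is handed in; nothing more can be done
None
```

The red line lies under the needle to within about 0.5° by the top camera, the fingertip still rests on the disc at about 6.5 N, and the job is handed in (17 s used).

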